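Put the bezel punches away in their blocks

ROBOT

A 6-joint arm with a two-finger parallel gripper is mounted at the origin on a cart in front of the work surface, level with it; the furniture and walls round the work are solid. World frame = base frame: x ahead of the robot, y to its left, z up, the work surface at z = 0. Lengths are in m, angles in rad, forces in N, time in s.
With the tool pointing down it reaches from about 0.325 to 0.9 m from the base axis. Payload 3.5 kg.
Tool frame: the origin (TCP) lies at the very end of the fingers, on their centre line; the grasp point (between the pads) lies r.grip_point_offset behind it (r.grip_point_offset is the distance from the TCP to the grasp point, in m); z points along the fingers, y is the line along which they close (so a half turn about z gives the same grasp; the last joint's range is limited). The gripper opens to 85 mm and grips with 20 to 120 N. Pads are 22 mm wide; open, the fingers measure 114 mm over their backs; the gripper's body (76 mm by 85 mm) begins 54 mm behind the grasp point. The pads swing forward as they close: fully open they stand 13 mm farther back than shut.
Start: joints at [1.031, 0.276, -0.026, 1.268, 0, 1.467], TCP at [0.264, 0.566, 0.231] pointing down, gripper open.
Joint ranges: [-3.12, 3.12], [-0.85, 1.88], [-1.08, 1.24], [-1.95, 2.15], [-1.57, 1.53], [-3.14, 3.14]. Speed limits (rad/s): [2.57, 2.57, 3.14, 3.14, 3.14, 3.14].

INTERFACE

Orientations are given as a rotation vector (axis times angle).
In Python, from cell import sensors, camera, camera_model, workorder, r gives the robot as it stands.
- The arm moves only by the shell command python3 -m creep 'ROWS' [FORCE]. ROWS is JSON, a list that holds one entry, the list of rows, each a list of 7 numbers: the shift along the tool's x, y, z in units of 0.6 m (1.0 is 0.6 m), then the turn, a rotation vector about the tool's x, y, z in units of 60 degrees (1.0 is 60 degrees), then the opening, from 0 (shut) to 1 (fully open). A call has 1 to 20 rows; each row is the pose to reach, as a shift and turn from the pose commanded when the call began, along the tool's axes at that moment; what a row does not reach only later rows make up. A row lasts 1/8 s, in which the tool goes at most 62.5 mm and 10.7 degrees, less where a joint would pass 70% of its speed; a pose out of reach is approached as far as the arm can. A call with a number of a shift or a turn outside -1 to 1 is refused whole. A call with a gripper value outside its range is refused whole. The fingers move at their own pace and stop on an object; FORCE is the grip in N (left out, the last holds). Time passes only in rows, so rows that repeat a pose let the fingers close. It gives the time, the measured TCP pose, the force, the opening and the grip force at its end, in the units of the state.
- sensors.get_state(): the state, without advancing time (a new reading comes with each control period).
- camera(name): name is "scene" or "side" or "wrist"; returns (picture, depth): 384x512x3 uint8, red, green, blue; 384x512 float32, m along the optical axis (not along the pixel's ray), 0 where there is no reading.
- camera_model(name): a dict with "K" (3x3 intrinsics, pixels), "D" ([k1, k2, p1, p2, k3] as OpenCV has them; the pictures are not rectified), "view" (4x4, takes a point from world to camera coordinates); the wrist camera has in their place "T_tool_cam" (4x4, takes a point from camera to tool coordinates, whose origin is the TCP and whose axes are the flange's). Camera axes: x right, y down, z forward; pixel columns grow to the right and rows downward; lengths in m; the calibration is good to about 2 mm. A picture is of the moment at which its call begins: read the wrist's pose just before it. camera_model takes no time and is no camera call.
- workorder.close_job(): hands the job in; it is judged then, once.
The state is a dict: "clock": time; "joints": joint angles; "qd": joint speeds; "joint_efforts": joint torques, N m; "tcp_pos": TCP position; "ee_rot": TCP orientation; "force": force on the tool from outside, world axes, zero at the start; "moment": the same for the moment, N m; "gripper_width": finger opening in m; "grip_force": force on a finger pad.
Only numpy, scipy, OpenCV 4.12 (cv2) and the standard library are available. Lean on these libraries where they do the work, as an engineer would, in place of code of your own. Each camera call takes 0.05 s, during which the arm holds its last target. There are 200 camera calls.

TASK

Put the bezel set away: stand each of the four steel punches (round, square, oblong, triangular) upright in the large hole of the block with the same shape of hole, all the way down, and let go of it. Leave the green wax tube and the dropper bottle standing where they are.

Things in the scene. Friction and masses are not known exactly. Their poses are not given: they have to be found in the camera images.
- punch_round: loose steel bezel punch, standing on the bench, 70 mm tall, 0.26 kg. Tapered round head, 40 mm wide at the rim, 28 at the foot; the head is 28 mm high (taper up to 24 mm). Above it a round dark knurled shank 16 mm thick. Origin: centre of the flat foot, z up
- punch_square: loose steel bezel punch, standing on the bench, 70 mm tall, 0.26 kg. Tapered square head, 36 mm wide at the rim, 24 at the foot, sides along x and y; the head is 28 mm high (taper up to 24 mm). Above it a round dark knurled shank 16 mm thick. Origin: centre of the flat foot, z up
- punch_oblong: loose steel bezel punch, standing on the bench, 70 mm tall, 0.26 kg. Tapered oblong head, 30 (x) by 52 (y) mm at the rim, 18 by 40 at the foot; the head is 28 mm high (taper up to 24 mm). Above it a round dark knurled shank 16 mm thick. Origin: centre of the flat foot, z up
- punch_triangle: loose steel bezel punch, standing on the bench, 70 mm tall, 0.26 kg. Tapered triangular head, a blunt corner towards +x; axis to each side 16 mm at the rim, 10 at the foot, to each corner 26 at the rim; the head is 28 mm high (taper up to 24 mm). Above it a round dark knurled shank 16 mm thick. Origin: centre of the flat foot, z up
- block_round: bright steel block, fixed, 24 mm high, x -32 to 32, y -32 to 70 mm, with two tapered through holes. Large hole round, 44 mm wide at the mouth, 32 at the foot; a small one 51 mm towards +y is unused. Origin: on the large hole's axis at the bench, z up. Its punch, turned to the same axes, has 2 mm play all round and stands on the bench, rim 4 mm proud
- block_square: bright steel block, fixed, 24 mm high, x -32 to 32, y -32 to 70 mm, with two tapered through holes. Large hole square, 40 mm wide at the mouth, 28 at the foot, sides along x and y; a small one 51 mm towards +y is unused. Origin: on the large hole's axis at the bench, z up. Its punch, turned to the same axes, has 2 mm play all round and stands on the bench, rim 4 mm proud
- block_oblong: bright steel block, fixed, 24 mm high, x -32 to 32, y -32 to 70 mm, with two tapered through holes. Large hole oblong, 34 (x) by 56 (y) mm at the mouth, 22 by 44 at the foot; a small one 51 mm towards +y is unused. Origin: on the large hole's axis at the bench, z up. Its punch, turned to the same axes, has 2 mm play all round and stands on the bench, rim 4 mm proud
- block_triangle: bright steel block, fixed, 24 mm high, x -32 to 32, y -32 to 70 mm, with two tapered through holes. Large hole triangular, a blunt corner towards +x; axis to each side 18 mm (mouth), 12 (foot); a small one 51 mm towards +y is unused. Origin: on the large hole's axis at the bench, z up. Its punch, turned to the same axes, has 2 mm play all round and stands on the bench, rim 4 mm proud
- wax_tube: bystander: dark green tube of hard ring wax standing upright, 26 mm thick, 60 mm tall. Origin: centre of its underside, z up. It is to be left alone
- dropper: bystander: brown dropper bottle with a black cap standing upright, 34 mm thick, 102 mm tall. Origin: centre of its underside, z up. It is to be left alone
There are look-alikes about, which are no part of the job. Leave any orange or red look-alike of the punch_square alone.

How it is judged:
At the end, for the whole second after the job is handed in: Each punch stands in the large hole of the block of its own shape: foot within 6 mm of the hole's axis and less than 4 mm above the bench, upright within 0.12 rad, released and at rest; the wax tube and the dropper bottle are upright and within 30 mm of where they stood (horizontal distance between punch_round and block_round below 0.006 m and height (world z) of each of punch_round, punch_square, punch_oblong, punch_triangle below 0.004 m and angle between each of punch_round, punch_square, punch_oblong, punch_triangle's own z axis and vertical below 0.12 rad and linear speed of each of punch_round, punch_square, punch_oblong, punch_triangle below 0.02 m/s and horizontal distance between punch_square and block_square below 0.006 m and horizontal distance between punch_oblong and block_oblong below 0.006 m and horizontal distance between punch_triangle and block_triangle below 0.006 m and distance of each of wax_tube, dropper from where it was at the start of the episode below 0.03 m and angle between each of wax_tube, dropper's own z axis and vertical below 0.3 rad); the robot touches nothing.
It fails at once if the green wax tube is pushed away (30 mm) or knocked over (distance of wax_tube from where it was at the start of the episode above 0.03 m or angle between wax_tube's own z axis and vertical above 0.5 rad).
It fails at once if the dropper bottle is pushed away (30 mm) or knocked over (distance of dropper from where it was at the start of the episode above 0.03 m or angle between dropper's own z axis and vertical above 0.5 rad).
It also fails if it takes over 136 s, if anything falls off the work surface, if the arm or the gripper's body presses on something with over 40 N, if the wrist force passes 120 N, or if a joint passes its speed limit or range.

## Working session

There is one attempt and no reset: what is moved stays moved. The work goes in short steps, Python scripts to look and compute and a shell command to move; the robot and the scene stay as the last step left them, time stands still between calls to the robot, and variables do not carry over. Pictures are saved under pics/ and viewed, at most 14 in all, crops included, and the job is handed in when it is done.

```bash
ls; mkdir -p pics
python3 - <<'E'
from cell import sensors,camera,camera_model,r
import cv2,numpy as np
s=sensors.get_state();print(s)
print(r.grip_point_offset)
for n in("scene","side","wrist"):
    p,d=camera(n);cv2.imwrite(f"pics/{n}0.png",p[:,:,::-1]);np.savez(f"{n}0.npz",p=p,d=d)
    print(n,camera_model(n))
E
```

```text
pics
{'clock': 0.0, 'joints': array([ 1.03061492e+00,  2.77144962e-01, -2.78906289e-02,  1.26799483e+00,
       -2.13262510e-05,  1.46741107e+00]), 'qd': array([ 1.07963171e-03, -5.84389507e-04, -8.67413665e-04,  2.19153066e-05,
       -1.18532653e-03, -2.23442269e-04]), 'joint_efforts': array([ 2.26016491e-03, -4.45503688e+01,  2.95205802e+01,  1.64267019e-02,
       -7.90174113e-05,  4.13515792e-06]), 'tcp_pos': array([0.26400198, 0.56564403, 0.23014768]), 'ee_rot': array([-0.68052728, -3.06629484,  0.00333906]), 'force': array([-0.02702822, -0.15019658, -0.03234632]), 'moment': array([ 0.04029345,  0.00406825, -0.01145259]), 'grip_force': 0.0, 'gripper_width': 0.08537935690036083}
0.0187
scene {'K': array([[474.53587116,   0.        , 255.61890604],
       [  0.        , 474.53587116, 189.96826733],
       [  0.        ,   0.        ,   1.        ]]), 'D': array([0.03059662, 0.        , 0.        , 0.        , 0.        ]), 'view': array([[ 0.84453361, -0.53504022, -0.02224722, -0.52334457],
       [-0.32583421, -0.48045597, -0.81424451,  0.15995244],
       [ 0.42496476,  0.69490
[... 495 characters left out ...]
2749809, -0.41969551,  1.21426199],
       [ 0.        ,  0.        ,  0.        ,  1.        ]])}
wrist {'K': array([[340.99806904,   0.        , 255.09772952],
       [  0.        , 340.99806904, 189.69314629],
       [  0.        ,   0.        ,   1.        ]]), 'D': array([-0.09080497,  0.        ,  0.        ,  0.        ,  0.        ]), 'T_tool_cam': array([[ 1.85048579e-04, -9.52682839e-01, -3.03966074e-01,
         7.84794247e-02],
       [ 9.99999703e-01,  4.03815285e-04, -6.56847541e-04,
        -2.63558488e-06],
       [ 7.48513527e-04, -3.03965862e-01,  9.52682631e-01,
        -1.42286334e-01],
       [ 0.00000000e+00,  0.00000000e+00,  0.00000000e+00,
         1.00000000e+00]])}
```

View pics/scene0.png

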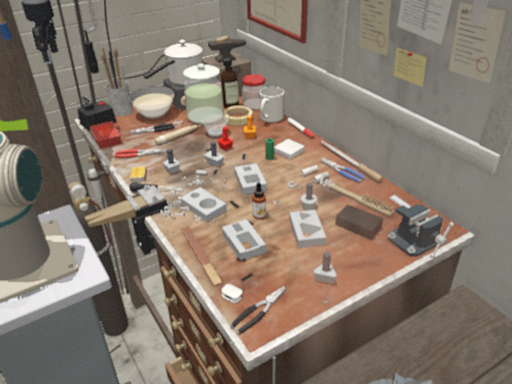

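View pics/side0.png

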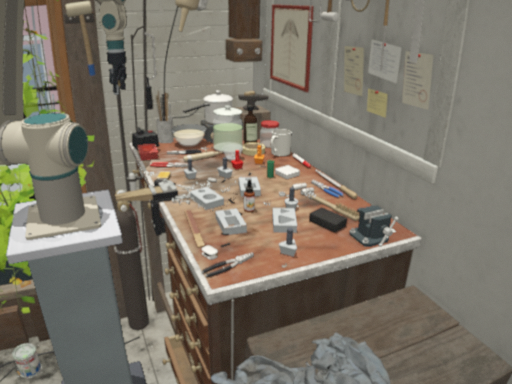

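View pics/wrist0.png

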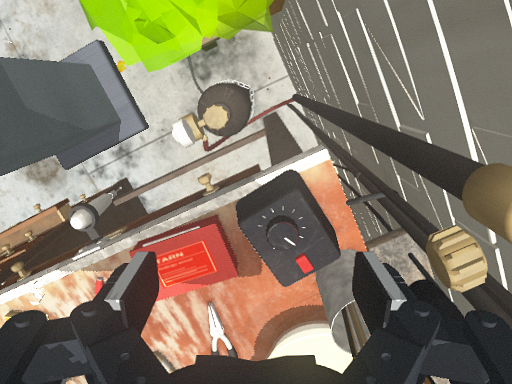

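Scene view: punch candidates are steel (171,160), (213,153), (309,195), (325,268), with red (226,136) and orange (249,126) look-alikes to be left alone. The blocks are at (203,203), (249,178), (245,238) and (308,227). The wax is at (269,148) and the dropper at (259,205).

```bash
cat > h.py <<'E'
from cell import sensors,camera,camera_model,r
import cv2,numpy as np
from scipy.spatial.transform import Rotation as R
def cam(n,s=None):
    "K,D,T world<-cam"
    m=camera_model(n)
    if n=="wrist":
        T=np.eye(4);T[:3,:3]=R.from_rotvec(s["ee_rot"]).as_matrix();T[:3,3]=s["tcp_pos"];T=T@m["T_tool_cam"]
    else:T=np.linalg.inv(m["view"])
    return m["K"],m["D"],T
def rays(c,uv):
    K,D,T=c
    q=cv2.undistortPoints(np.float64(uv).reshape(-1,1,2),K,D)[:,0]
    return T[:3,3],np.c_[q,np.ones(len(q))]@T[:3,:3].T
def plane(c,uv,z):
    o,d=rays(c,uv);return o+d*((z-o[2])/d[:,2])[:,None]
def tri(obs):
    "obs: list of (cam,uv): least squares point, residual"
    A=np.zeros((3,3));b=np.zeros(3);L=[]
    for c,uv in obs:
        o,d=rays(c,[uv]);d=d[0]/np.linalg.norm(d[0]);P=np.eye(3)-np.outer(d,d);A+=P;b+=P@o;L.append((P,o))
    x=np.linalg.solve(A,b);return x,[np.linalg.norm(P@(x-o)) for P,o in L]
def cloud(c,d):
    K,D,T=c;v,u=np.indices(d.shape);uv=np.c_[u.ravel(),v.ravel()]
    o,dd=rays(c,uv);return (o+dd*d.reshape(-1,1)).reshape(*d.shape,3)
E
python3 - <<'E'
from h import *
z=np.load("scene0.npz");P=cloud(cam("scene"),z["d"])
for nm,u,v in [("p",171,152),("p",213,147),("p",309,187),("p",325,258),("red",226,130),("or",249,119),("wax",269,140),("drop",259,188),("b",203,213),("b",249,187),("b",245,247),("b",308,238)]:
    print(nm,P[v,u].round(3))
p=cv2.resize(z["p"][110:290,110:350],None,fx=3.3,fy=3.3,interpolation=cv2.INTER_CUBIC);cv2.imwrite("pics/scrop.png",p[:,:,::-1])
E
```

```text
p [0.437 0.148 0.063]
p [0.55  0.112 0.059]
p [ 0.647 -0.203  0.066]
p [ 0.523 -0.417  0.065]
red [0.625 0.17  0.065]
or [0.718 0.19  0.066]
wax [0.707 0.063 0.054]
drop [ 0.529 -0.161  0.086]
b [ 0.407 -0.098  0.023]
b [ 0.559 -0.064  0.02 ]
b [ 0.44  -0.239  0.001]
b [ 0.562 -0.313  0.023]
```

View pics/scrop.png

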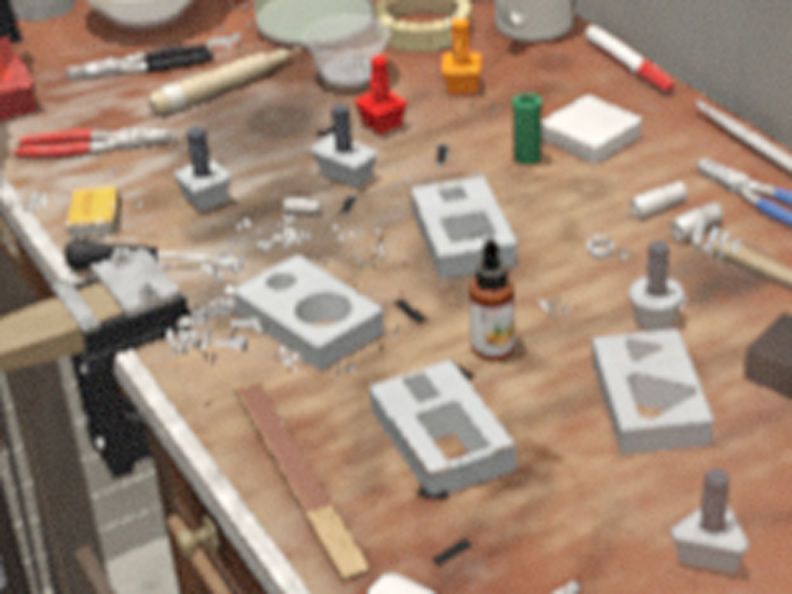

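Left of the crop is the square punch (205,185). The oblong punch is at (343,160), round at (657,285) and triangular at (713,525). The red (380,95) and orange (462,60) ones are the look-alikes. I'll view from above with the wrist camera next.

```bash
cat > go.py <<'E'
# usage: go.py x y z yaw_deg : prints shift/turn in move units from measured pose
import sys;from h import *
def go(x,y,z,yaw):
    s=sensors.get_state();A=R.from_rotvec(s["ee_rot"])
    a=np.radians(yaw);B=R.from_matrix(np.c_[[np.cos(a),np.sin(a),0],[np.sin(a),-np.cos(a),0],[0,0,-1]])
    sh=A.inv().apply(np.array([x,y,z])-s["tcp_pos"])/.6;t=np.degrees((A.inv()*B).as_rotvec())/60
    print("row",np.r_[sh,t].round(4).tolist(),"rows>=",int(np.ceil(max(np.linalg.norm(sh)*.6/.0625,np.linalg.norm(t)*60/10.7))),"t",round(s["clock"],2))
if __name__=="__main__":go(*map(float,sys.argv[1:]))
E
python3 go.py 0.43 0.03 0.30 180
```

```text
row [-0.6283, -0.6924, -0.1149, -0.0016, -0.0006, -0.4171] rows>= 10 t 0.15
```

```bash
python3 -m creep '[[[-0.62,-0.69,-0.115,0,0,-0.417,1],[-0.62,-0.69,-0.115,0,0,-0.417,1],[-0.62,-0.69,-0.115,0,0,-0.417,1],[-0.62,-0.69,-0.115,0,0,-0.417,1],[-0.62,-0.69,-0.115,0,0,-0.417,1],[-0.62,-0.69,-0.115,0,0,-0.417,1],[-0.62,-0.69,-0.115,0,0,-0.417,1],[-0.62,-0.69,-0.115,0,0,-0.417,1],[-0.62,-0.69,-0.115,0,0,-0.417,1],[-0.62,-0.69,-0.115,0,0,-0.417,1],[-0.62,-0.69,-0.115,0,0,-0.417,1],[-0.62,-0.69,-0.115,0,0,-0.417,1],[-0.62,-0.69,-0.115,0,0,-0.417,1]]]'
cat > shot.py <<'E'
import sys;from h import *
n=sys.argv[1];s=sensors.get_state();p,d=camera("wrist")
np.savez(n+".npz",p=p,d=d,tcp_pos=s["tcp_pos"],ee_rot=s["ee_rot"])
cv2.imwrite(f"pics/{n}.png",cv2.resize(p,None,fx=1.56,fy=1.56,interpolation=cv2.INTER_CUBIC)[:,:,::-1]);print(s["tcp_pos"].round(4),s["ee_rot"].round(3))
E
python3 shot.py w1; python3 go.py 0.43 -0.25 0.30 180
```

```text
clock: 1.78
tcp_pos: [0.4259, 0.0352, 0.3001]
ee_rot: [0.004, -3.141, -0.0]
force: [1.2, 0.1, 0.5]
gripper_width: 0.0852
grip_force: 0.0
[0.4259 0.0352 0.3001] [ 0.004 -3.141 -0.   ]
row [-0.0056, -0.4751, 0.0002, 0.0001, -0.0004, 0.0024] rows>= 5 t 1.82
```

View pics/w1.png

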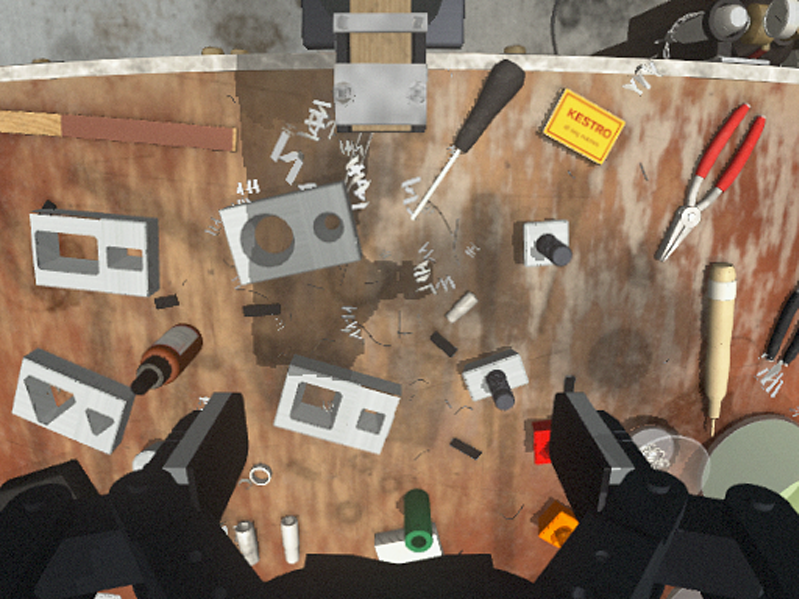

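From above (view pixels): square punch (545,243), oblong (495,375); oblong block (95,252), round block (290,232), square block (337,405), triangle block (70,400), dropper (168,355), wax (417,520). Second viewpoint next, for stereo and the other two punches.

```bash
python3 -m creep '[[[0,-0.475,0,0,0,0,1],[0,-0.475,0,0,0,0,1],[0,-0.475,0,0,0,0,1],[0,-0.475,0,0,0,0,1],[0,-0.475,0,0,0,0,1],[0,-0.475,0,0,0,0,1],[0,-0.475,0,0,0,0,1]]]'
python3 shot.py w2
```

```text
clock: 2.7
tcp_pos: [0.4263, -0.2502, 0.3001]
ee_rot: [0.001, -3.141, -0.001]
force: [-0.2, 0.2, -0.3]
gripper_width: 0.0855
grip_force: 0.0
[ 0.4263 -0.2502  0.3001] [ 1.000e-03 -3.141e+00 -1.000e-03]
```

View pics/w2.png

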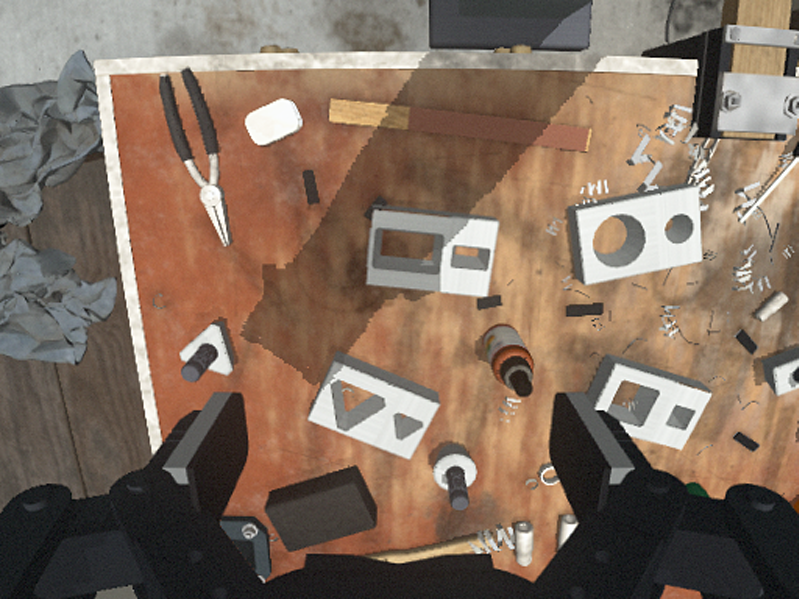

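```bash
cat > m.py <<'E'
from h import *
def load(n):
    z=np.load(n+".npz");c=cam("wrist",z);return c,cloud(c,z["d"])
V={n:load(n) for n in("w1","w2")}
def near(P,xy,rad,lo,hi):
    return ((np.hypot(P[...,0]-xy[0],P[...,1]-xy[1])<rad)&(P[...,2]>lo)&(P[...,2]<hi)).astype(np.uint8)
def big(m,mode=cv2.RETR_CCOMP):
    cs,h=cv2.findContours(m,mode,cv2.CHAIN_APPROX_NONE);i=int(np.argmax([cv2.contourArea(c) for c in cs]))
    return cs,h[0],i
blocks={"round":(.42,-.06),"square":(.56,-.03),"oblong":(.44,-.21),"triangle":(.57,-.28)}
if __name__=="__main__":
  for k,xy in blocks.items():
    hc=[]
    for n,(c,P) in V.items():
        m=near(P,xy,.075,.019,.032)
        if m.sum()<200: continue
        z=np.median(P[...,2][m>0]);cs,h,i=big(m)
        W=plane(c,cs[i][:,0],z)[:,:2].astype(np.float32)*1000
        rc=cv2.minAreaRect(W)
        hs=sorted([j for j in range(len(cs)) if h[j][3]==i],key=lambda j:-cv2.contourArea(cs[j]))[:2]
        hw=[]
        for j in hs:
            H=plane(c,cs[j][:,0],z)[:,:2].astype(np.float32)*1000;M=cv2.moments(H.reshape(-1,1,2))
            hw.append((np.array([M["m10"],M["m01"]])/M["m00"],cv2.minAreaRect(H)))
        d=hw[1][0]-hw[0][0] if len(hw)>1 else [0,0]
        M=cv2.moments(cs[hs[0]]);uv=(M["m10"]/M["m00"],M["m01"]/M["m00"]);hc.append((c,uv))
        print(k,n,"z %.4f"%z,"rect",np.round(rc[0],1),np.round(rc[1],1),round(rc[2],1),"hole",hw[0][0].round(1),"sz",np.round(hw[0][1][1],1),round(hw[0][1][2],1),"small-dir",np.degrees(np.arctan2(d[1],d[0])).round(1),np.hypot(*d).round(1))
    if len(hc)>1: x,e=tri(hc);print("  tri hole",x.round(4),np.round(e,4))
  pun={"square":("w1",.437,.148),"oblong":("w1",.55,.112),"round":("w2",.647,-.203),"triangle":("w2",.523,-.417)}
  S=np.load("scene0.npz")
  for k,(n,*xy) in pun.items():
    c,P=V[n]
    t=near(P,xy,.035,.058,.08);zt=np.percentile(P[...,2][t>0],80)
    cs,h,i=big(t,cv2.RETR_EXTERNAL);(M:=cv2.moments(cs[i]))
    # top disc: points within 4 mm of top
    tt=near(P,xy,.035,zt-.005,zt+.006);cen=P[tt>0].mean(0)
    m=near(P,xy,.04,.020,.034);cs,h,i=big(m,cv2.RETR_EXTERNAL)
    W=plane(c,np.vstack([q for q in cs if cv2.contourArea(q)>15])[:,0],.028)[:,:2].astype(np.float32)*1000
    rc=cv2.minAreaRect(W);print(k,"top z %.4f"%zt,"axis",cen.round(4),"rim z %.4f"%np.percentile(P[...,2][m>0],70),np.round(rc[0],1),np.round(rc[1],1),round(rc[2],1))
    if k=="triangle": a,T=cv2.minEnclosingTriangle(W.reshape(-1,1,2));T=T[:,0];print(" tri",T.round(1).tolist(),"cen",T.mean(0).round(1),"angles",np.degrees(np.arctan2(*(T-T.mean(0)).T[::-1])).round(1))
E
python3 m.py
```

```text
round w1 z 0.0236 rect [429.4 -51.4] [ 63.6 103.1] 12.0 hole [432.9 -69.5] sz [42.7 42.8] 42.6 small-dir 102.4 51.0
round w2 z 0.0234 rect [429.4 -53.1] [ 65.6 103.6] 12.3 hole [433.2 -72.1] sz [42.8 43.6] 48.9 small-dir 102.3 50.7
  tri hole [ 0.4337 -0.0705  0.0192] [0.0001 0.0001]
square w1 z 0.0237 rect [586.6 -19.7] [103.   65.6] 73.0 hole [581.6 -37.6] sz [40.5 40.1] 72.6 small-dir 73.0 50.9
square w2 z 0.0234 rect [587.2 -21.8] [104.6  66.1] 72.7 hole [596.3   9. ] sz [21.6 22.6] 72.8 small-dir 152.0 30.8
  tri hole [ 0.5556 -0.0282  0.0811] [0.0056 0.0056]
oblong w1 z 0.0237 rect [ 444.8 -222.2] [104.3  64.5] 84.9 hole [ 442.3 -240.2] sz [55.9 34.1] 83.6 small-dir 84.1 50.3
oblong w2 z 0.0235 rect [ 444.3 -223.7] [100.8  64.3] 84.1 hole [ 441.9 -242.2] sz [56.5 34.9] 84.1 small-dir 84.1 50.2
  tri hole [ 0.4427 -0.2422  0.0201] [0.0002 0.0002]
triangle w1 z 0.0238 rect [ 588.4 -270.8] [103.6  68.5] 65.2 hole [ 581.  -287.4] sz [48.7 43.1] 61.5 small-dir 66.4 50.0
triangle w2 z 0.0236 rect [ 588.4 -272.3] [102.2  66.6] 66.4 hole [ 580.3 -289.2] sz [45.4 49.3] 34.2 small-dir 64.9 50.9
  tri hole [ 0.582  -0.2895  0.0207] [0.0004 0.0004]
square top z 0.0697 axis [0.4344 0.1527 0.069 ] rim z 0.0280 [434.7 152.2] [35.3 35.2] 5.3
oblong top z 0.0700 axis [0.5526 0.1193 0.0691] rim z 0.0280 [551.9 118.8] [32.4 52.2] 20.6
round top z 0.0695 axis [ 0.65   -0.1974  0.0688] rim z 0.0279 [ 640.9 -206.6] [68.9 41.5] 43.2
triangle top z 0.0700 axis [ 0.5291 -0.4126  0.0694] rim z 0.0283 [ 532.2 -408.1] [42.4 49.5] 43.0
 tri [[498.3999938964844, -400.6000061035156], [557.5, -389.5], [534.4000244140625, -443.79998779296875]] cen [ 530.1 -411.3] angles [161.3  38.5 -82.5]
```

All values agree with the description. Block tops measure 24 mm, rims 28 mm, shank tops 70 mm, and hole spacing 51 mm. View w2 shows the round punch at (455,470) and the triangular one at (207,350). I'll start with the triangle: axis (0.5293,-0.412), hole (0.5806,-0.288), turn about +56° or -64°.

```bash
python3 go.py 0.5293 -0.412 0.11 180;python3 go.py 0.5293 -0.412 0.036 180
```

```text
row [-0.1712, -0.2708, 0.3168, 0.0007, -0.0003, 0.0015] rows>= 5 t 2.75
row [-0.1713, -0.2709, 0.4401, 0.0007, -0.0003, 0.0015] rows>= 6 t 2.75
```

```bash
python3 -m creep '[[[-0.171,-0.271,0.2,0,0,0,0.65],[-0.171,-0.271,0.2,0,0,0,0.65],[-0.171,-0.271,0.2,0,0,0,0.65],[-0.171,-0.271,0.2,0,0,0,0.65],[-0.171,-0.271,0.3,0,0,0,0.65],[-0.171,-0.271,0.317,0,0,0,0.65],[-0.171,-0.271,0.317,0,0,0,0.65],[-0.171,-0.271,0.317,0,0,0,0.65]]]' 
python3 shot.py w3; python3 go.py 0.5293 -0.412 0.036 180
```

```text
clock: 3.75
tcp_pos: [0.5305, -0.4144, 0.1133]
ee_rot: [-0.001, 3.138, -0.005]
force: [-0.2, -0.3, 0.2]
gripper_width: 0.0557
grip_force: 0.0
[ 0.5305 -0.4144  0.1133] [-1.000e-03  3.138e+00 -5.000e-03]
row [0.0024, 0.0049, 0.129, -0.0034, 0.0036, 0.0005] rows>= 2 t 3.8
```

View pics/w3.png

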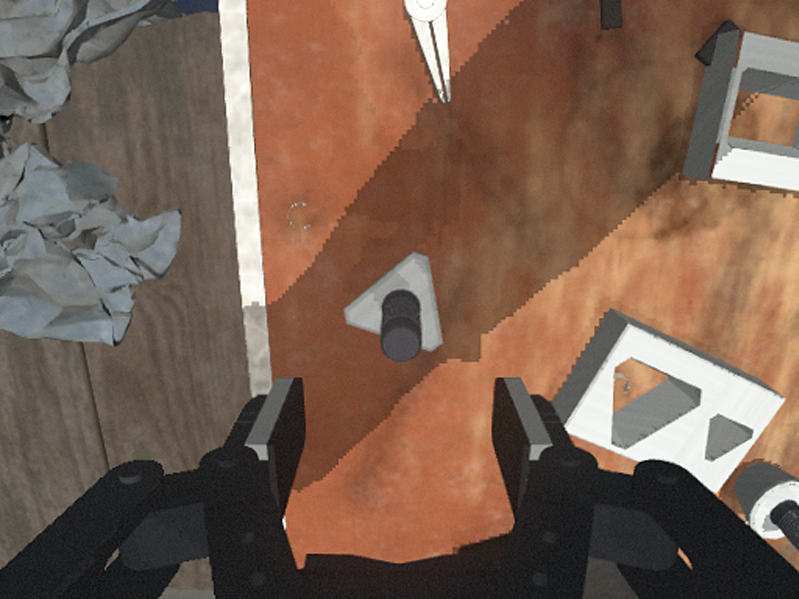

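Close crop: the triangular steel punch is centred between the fingers, with its shank top at (402,343). Re-measuring it closely, then descending.

```bash
cat > pm.py <<'E'
# pm.py shot x y : axis and rim of a punch near x,y
import sys;from m import *
n,x,y=sys.argv[1],float(sys.argv[2]),float(sys.argv[3]);c,P=load(n);xy=(x,y)
t=near(P,xy,.03,.064,.08);print("axis",P[t>0].mean(0).round(4),t.sum())
m=near(P,xy,.032,.021,.034);W=plane(c,cv2.findNonZero(m)[:,0],.028)[:,:2].astype(np.float32)*1000
rc=cv2.minAreaRect(W);print("rect",np.round(rc[0],1),np.round(rc[1],1),round(rc[2],1))
a,T=cv2.minEnclosingTriangle(W.reshape(-1,1,2));T=T[:,0];print("tri cen",T.mean(0).round(1),"angles",np.degrees(np.arctan2(*(T-T.mean(0)).T[::-1])).round(1))
E
python3 pm.py w3 .529 -.412; python3 -m creep '[[[0.001,0.003,0.129,0,0,0,0.65],[0.001,0.003,0.129,0,0,0,0.65],[0.001,0.003,0.129,0,0,0,0.65],[0.001,0.003,0.129,0,0,0,0.65]]]'; python3 go.py 0.5293 -0.412 0.036 180
```

```text
axis [ 0.5291 -0.4132  0.069 ] 572
rect [ 530.3 -418.1] [47.7 41.6] 10.6
tri cen [ 529.5 -413.3] angles [160.5  40.5 -79.7]
clock: 4.3
tcp_pos: [0.5298, -0.4134, 0.0352]
ee_rot: [0.0, 3.139, -0.004]
force: [-0.1, 0.4, 0.3]
gripper_width: 0.0556
grip_force: 0.0
row [0.0008, 0.0024, -0.0013, -0.0026, 0.0028, -0.0001] rows>= 1 t 4.3
```

```bash
python3 -m creep '[[[0,0,0,0,0,0,0],[0,0,0,0,0,0,0],[0,0,0,0,0,0,0],[0,0,0,0,0,0,0],[0,0,0,0,0,0,0],[0,0,0,0,0,0,0],[0,0,-0.25,0,0,0,0],[0,0,-0.25,0,0,0,0],[0,0,-0.25,0,0,0,0],[0,0,-0.25,0,0,0,0],[0,0,-0.25,0,0,0,0]]]' 60;  python3 go.py 0.5806 -0.288 0.185 235.1
```

```text
clock: 5.68
tcp_pos: [0.527, -0.4108, 0.18]
ee_rot: [-0.0, -3.138, -0.005]
force: [-0.3, 1.0, -2.8]
gripper_width: 0.0145
grip_force: 58.9
row [-0.0892, 0.2047, -0.008, 0.0042, -0.0014, -0.9185] rows>= 6 t 5.67
```

```bash
python3 -m creep '[[[-0.089,0.205,-0.008,0,0,-0.918,0],[-0.089,0.205,-0.008,0,0,-0.918,0],[-0.089,0.205,-0.008,0,0,-0.918,0],[-0.089,0.205,-0.008,0,0,-0.918,0],[-0.089,0.205,-0.008,0,0,-0.918,0],[-0.089,0.205,-0.008,0,0,-0.918,0],[-0.089,0.205,-0.008,0,0,-0.918,0],[-0.089,0.205,-0.008,0,0,-0.918,0],[-0.089,0.205,-0.008,0,0,-0.918,0]]]' ;  python3 go.py 0.5806 -0.288 0.085 235.1;python3 shot.py w4
```

```text
clock: 6.8
tcp_pos: [0.5816, -0.2891, 0.1874]
ee_rot: [1.451, -2.786, -0.0]
force: [-0.3, 0.1, -1.8]
gripper_width: 0.0144
grip_force: 59.4
row [-0.0005, 0.0024, 0.1706, 0.0001, 0.0, -0.0014] rows>= 2 t 6.8
[ 0.5816 -0.2891  0.1874] [ 1.451 -2.786 -0.   ]
```

View pics/w4.png

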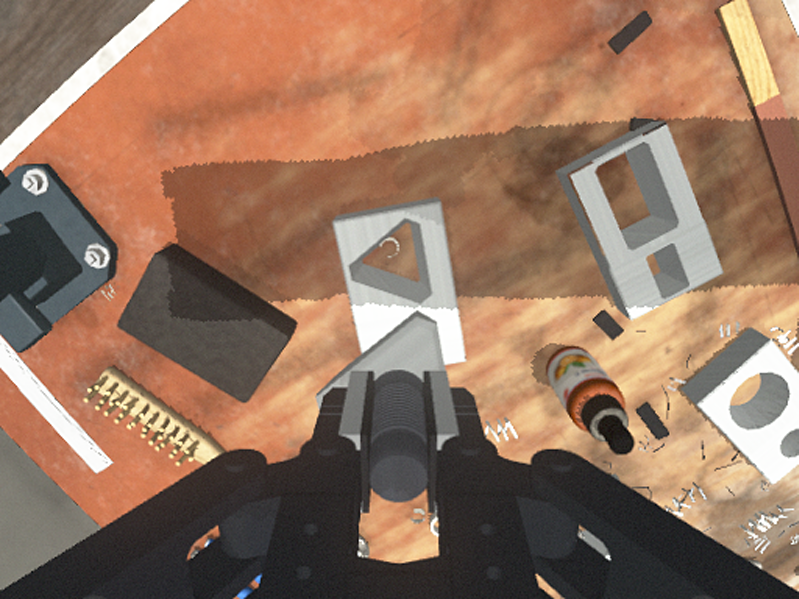

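The held triangle (425,345) is turned like the hole (395,262). Checking their relative offset in this one view.

```bash
cat > rel.py <<'E'
# rel.py shot bx by : hole centre, and held shank axis, from one wrist view
import sys;from m import *
n=sys.argv[1];xy=(float(sys.argv[2]),float(sys.argv[3]));c,P=load(n);s=np.load(n+".npz")
m=near(P,xy,.075,.019,.032);cs,h,i=big(m);H=[q for j,q in enumerate(cs) if h[j][3]>=0]
for q in sorted(H,key=lambda q:-cv2.contourArea(q))[:2]:
    W=plane(c,q[:,0],.024)[:,:2].astype(np.float32)*1000;M=cv2.moments(W.reshape(-1,1,2))
    r_=cv2.minAreaRect(W);T=cv2.minEnclosingTriangle(W.reshape(-1,1,2))[1][:,0];print("hole",round(M["m10"]/M["m00"],1),round(M["m01"]/M["m00"],1),np.round(r_[1],1),round(r_[2],1),"tri",np.degrees(np.arctan2(*(T-T.mean(0)).T[::-1])).round(1))
zt=s["tcp_pos"][2]+.034
t=near(P,s["tcp_pos"],.02,zt-.004,zt+.004)
print("shank top",P[t>0].mean(0).round(4),P[t>0].std(0).round(4),t.sum(),"tcp",s["tcp_pos"].round(4))
# rim of the held punch
f=near(P,s["tcp_pos"],.034,s["tcp_pos"][2]-.013,s["tcp_pos"][2]-.004)
W=plane(c,cv2.findNonZero(f)[:,0],s["tcp_pos"][2]-.008)[:,:2].astype(np.float32)*1000
r_=cv2.minAreaRect(W);T=cv2.minEnclosingTriangle(W.reshape(-1,1,2))[1][:,0];print("rim",f.sum(),np.round(r_[0],1),np.round(r_[1],1),round(r_[2],1),"tri",np.degrees(np.arctan2(*(T-T.mean(0)).T[::-1])).round(1))
E
python3 rel.py w4 .58 -.28
```

```text
hole 581.0 -290.6 [50.2 44.8] 5.8 tri [-144.6   96.9  -23.2]
hole 581.2 -240.3 [1.4 1.5] 8.9 tri [ 56.6 -54.5 164.8]
shank top [ 0.5797 -0.2907  0.2225] [0.0065 0.0063 0.0019] 2344 tcp [ 0.5816 -0.2891  0.1874]
rim 1765 [ 582.1 -293.2] [47.7 21.6] 5.5 tri [-155.4  125.8   -8.4]
```

```bash
python3 -m creep '[[[0,0.001,0.1,0,0,-0.005,0],[0,0.001,0.15,0,0,-0.005,0],[0,0.001,0.18,0,0,-0.005,0],[0,0.001,0.2,0,0,-0.005,0],[0,0.001,0.22,0,0,-0.005,0],[0,0.001,0.235,0,0,-0.005,0],[0,0.001,0.247,0,0,-0.005,0],[0,0.001,0.25,0,0,-0.005,0],[0,0.001,0.25,0,0,-0.005,0]]]'
```

```text
clock: 7.98
tcp_pos: [0.5814, -0.2888, 0.0377]
ee_rot: [-1.46, 2.782, -0.0]
force: [-0.4, 0.5, -2.0]
gripper_width: 0.0143
grip_force: 59.3
```

```bash
python3 -m creep '[[[0,0,0.003,0,0,0,0],[0,0,0.003,0,0,0,0],[0,0,0.003,0,0,0,0.5],[0,0,0.003,0,0,0,0.5],[0,0,0.003,0,0,0,0.5],[0,0,-0.05,0,0,0,0.6],[0,0,-0.15,0,0,0,0.6],[0,0,-0.25,0,0,0,0.6],[0,0,-0.25,0,0,0,0.6],[0,0,-0.25,0,0,0,0.6]]]'; python3 shot.py w5; python3 pm.py w5 .581 -.289; python3 go.py 0.6497 -0.198 0.12 180;python3 go.py 0.6497 -0.198 0.037 180
```

```text
clock: 9.22
tcp_pos: [0.5812, -0.2886, 0.1877]
ee_rot: [-1.46, 2.782, -0.001]
force: [-0.8, -0.4, -0.3]
gripper_width: 0.0515
grip_force: 0.0
[ 0.5812 -0.2886  0.1877] [-1.460e+00  2.782e+00 -1.000e-03]
axis [ 0.5814 -0.2894  0.0693] 314
rect [ 580.3 -290. ] [62.6 62.6] 3.8
tri cen [ 579.6 -290.5] angles [  94.2  -21.7 -142.9]
row [-0.1892, -0.01, 0.1104, 0.0019, -0.0011, 0.9229] rows>= 6 t 9.28
row [-0.1892, -0.0103, 0.2487, 0.0019, -0.0011, 0.9229] rows>= 6 t 9.28
```

The triangle is seated: top at 69 mm, axis within 1.5 mm. Next is the round punch, keeping the current yaw since its turn doesn't matter.

```bash
python3 go.py 0.6497 -0.198 0.12 235;python3 go.py 0.6497 -0.198 0.037 235
```

```text
row [-0.1892, -0.01, 0.1104, 0.0021, -0.0001, 0.0063] rows>= 3 t 9.28
row [-0.1892, -0.0103, 0.2487, 0.0021, -0.0001, 0.0063] rows>= 4 t 9.28
```

```bash
python3 -m creep '[[[-0.189,-0.01,0,0,0,0,0.6],[-0.189,-0.01,0,0,0,0,0.6],[-0.189,-0.01,0.1,0,0,0,0.6],[-0.189,-0.01,0.11,0,0,0,0.6],[-0.189,-0.01,0.11,0,0,0,0.6],[-0.189,-0.01,0.11,0,0,0,0.6]]]'; python3 shot.py w6; python3 pm.py w6 .65 -.198;python3 go.py 0.6497 -0.198 0.037 235
```

```text
clock: 10.02
tcp_pos: [0.6515, -0.1999, 0.1234]
ee_rot: [-1.457, 2.781, -0.003]
force: [0.1, 0.9, -0.4]
gripper_width: 0.0513
grip_force: 0.0
[ 0.6515 -0.1999  0.1234] [-1.457  2.781 -0.003]
axis [ 0.6513 -0.1981  0.0691] 516
rect [ 650.8 -199. ] [37.9 39.8] 55.4
tri cen [ 649.9 -198.8] angles [ 116.1   -3.3 -120.6]
row [-0.0008, 0.0053, 0.1447, -0.0034, 0.0007, 0.0052] rows>= 2 t 10.07
```

```bash
python3 -m creep '[[[-0.001,0.003,0.143,0,0,0,0.6],[-0.001,0.003,0.143,0,0,0,0.6],[-0.001,0.003,0.143,0,0,0,0.6],[-0.001,0.003,0.143,0,0,0,0.6]]]'; python3 -m creep '[[[0,0,0,0,0,0,0],[0,0,0,0,0,0,0],[0,0,0,0,0,0,0],[0,0,0,0,0,0,0],[0,0,0,0,0,0,0],[0,0,0,0,0,0,0],[0,0,-0.25,0,0,0,0],[0,0,-0.25,0,0,0,0],[0,0,-0.25,0,0,0,0],[0,0,-0.25,0,0,0,0],[0,0,-0.25,0,0,0,0]]]' 60;  python3 go.py 0.433 -0.071 0.185 235
```

```text
clock: 10.58
tcp_pos: [0.6513, -0.1983, 0.0382]
ee_rot: [-1.458, 2.78, -0.005]
force: [0.1, 0.5, 0.6]
gripper_width: 0.0514
grip_force: 0.0
clock: 11.95
tcp_pos: [0.6479, -0.1966, 0.1832]
ee_rot: [1.459, -2.779, -0.005]
force: [-0.2, -0.1, -3.5]
gripper_width: 0.0141
grip_force: 59.1
row [0.0313, 0.4137, -0.0013, 0.0039, -0.0009, 0.0063] rows>= 4 t 11.95
```

```bash
python3 -m creep '[[[0.031,0.414,-0.002,0,0,0,0],[0.031,0.414,-0.002,0,0,0,0],[0.031,0.414,-0.002,0,0,0,0],[0.031,0.414,-0.002,0,0,0,0],[0.031,0.414,-0.002,0,0,0,0],[0.031,0.414,-0.002,0,0,0,0],[0.031,0.414,-0.002,0,0,0,0]]]' ;python3 shot.py w7; python3 rel.py w7 .429 -.052; python3 go.py 0.433 -0.071 0.037 235
```

```text
clock: 12.82
tcp_pos: [0.4354, -0.0719, 0.1865]
ee_rot: [1.459, -2.782, -0.0]
force: [0.8, -0.2, -1.5]
gripper_width: 0.0147
grip_force: 59.7
[ 0.4354 -0.0719  0.1865] [ 1.459 -2.782 -0.   ]
hole 432.7 -71.4 [42.2 42.4] 10.5 tri [ -44.1 -159.4   77.1]
hole 422.4 -22.3 [22.5 22.3] 10.2 tri [  99.4  -17.9 -138.3]
shank top [ 0.4336 -0.0734  0.2201] [0.0068 0.0065 0.0023] 2133 tcp [ 0.4354 -0.0719  0.1865]
rim 1980 [429.1 -80.4] [20.  38.8] 55.4 tri [ 128.1  -16.4 -119.4]
row [0.0011, 0.0045, 0.2495, -0.0001, -0.0, 0.0058] rows>= 3 t 12.88
```

```bash
python3 -m creep '[[[-0.001,0.003,0.1,0,0,0,0],[-0.001,0.003,0.15,0,0,0,0],[-0.001,0.003,0.18,0,0,0,0],[-0.001,0.003,0.2,0,0,0,0],[-0.001,0.003,0.22,0,0,0,0],[-0.001,0.003,0.235,0,0,0,0],[-0.001,0.003,0.245,0,0,0,0],[-0.001,0.003,0.247,0,0,0,0],[-0.001,0.003,0.247,0,0,0,0]]]'
```

```text
clock: 14.0
tcp_pos: [0.4336, -0.0699, 0.039]
ee_rot: [-1.46, 2.782, -0.001]
force: [-0.7, 0.1, -2.8]
gripper_width: 0.0146
grip_force: 59.4
```

```bash
python3 -m creep '[[[0,0,0,0,0,0,0.5],[0,0,0,0,0,0,0.5],[0,0,0,0,0,0,0.5],[0,0,-0.05,0,0,0,0.6],[0,0,-0.15,0,0,0,0.6],[0,0,-0.25,0,0,0,0.6],[0,0,-0.25,0,0,0,0.6],[0,0,-0.25,0,0,0,0.6]]]'; python3 shot.py w8; python3 pm.py w8 .433 -.071; python3 go.py 0.5522 0.119 0.12 195
```

```text
clock: 15.0
tcp_pos: [0.4331, -0.0698, 0.1885]
ee_rot: [-1.46, 2.782, -0.0]
force: [-0.8, -0.6, -0.8]
gripper_width: 0.0513
grip_force: 0.0
[ 0.4331 -0.0698  0.1885] [-1.46   2.782 -0.   ]
axis [ 0.4332 -0.0694  0.069 ] 315
rect [432.1 -72.1] [62.1 62.5] 55.4
tri cen [431.3 -72. ] angles [ 115.7   -3.5 -121.9]
row [-0.3722, 0.0139, 0.1123, 0.0017, -0.0013, 0.6729] rows>= 4 t 15.05
```

```bash
python3 -m creep '[[[-0.372,0.012,0,0,0,0.673,0.6],[-0.372,0.012,0,0,0,0.673,0.6],[-0.372,0.012,0,0,0,0.673,0.6],[-0.372,0.012,0.1,0,0,0.673,0.6],[-0.372,0.012,0.112,0,0,0.673,0.6],[-0.372,0.012,0.112,0,0,0.673,0.6],[-0.372,0.012,0.112,0,0,0.673,0.6],[-0.372,0.012,0.112,0,0,0.673,0.6]]]'; python3 shot.py w9; python3 pm.py w9 .5522 .119; python3 go.py 0.5522 0.119 0.037 195
```

```text
clock: 16.05
tcp_pos: [0.5546, 0.1172, 0.1225]
ee_rot: [-0.408, 3.113, -0.0]
force: [0.3, 0.6, -0.3]
gripper_width: 0.0513
grip_force: 0.0
[0.5546 0.1172 0.1225] [-0.408  3.113 -0.   ]
axis [0.5524 0.1199 0.069 ] 522
rect [552.7 119.9] [30.5 51.6] 21.0
tri cen [548.4 118.1] angles [-159.6   88.8  -47.1]
row [0.0036, 0.0041, 0.1429, -0.0004, 0.0018, -0.0011] rows>= 2 t 16.1
```

View pics/w9.png

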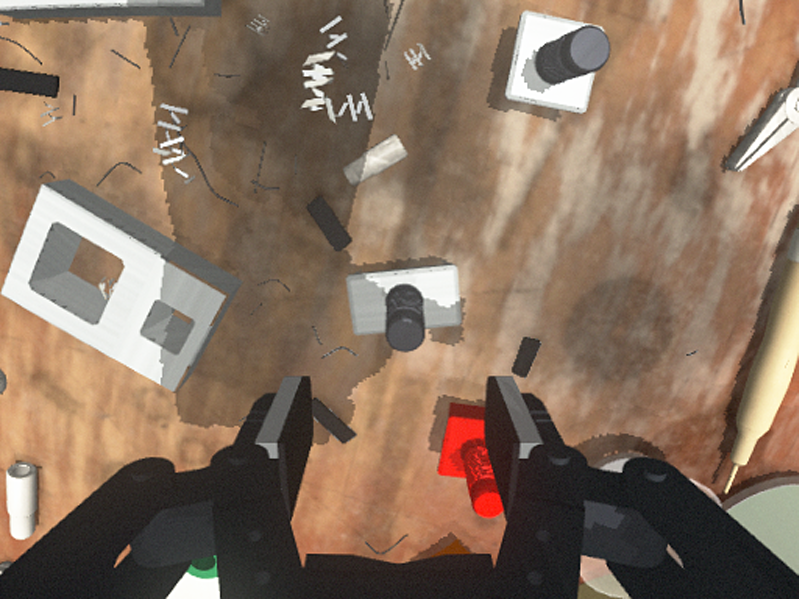

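The oblong punch (405,300) is centred between the fingers, and the red look-alike (470,450) lies clear of them. Picking.

```bash
python3 -m creep '[[[0.003,0.004,0.141,0,0,0,0.6],[0.003,0.004,0.141,0,0,0,0.6],[0.003,0.004,0.141,0,0,0,0.6],[0.003,0.004,0.141,0,0,0,0.6]]]'; python3 -m creep '[[[0,0,0,0,0,0,0],[0,0,0,0,0,0,0],[0,0,0,0,0,0,0],[0,0,0,0,0,0,0],[0,0,0,0,0,0,0],[0,0,0,0,0,0,0],[0,0,-0.25,0,0,0,0],[0,0,-0.25,0,0,0,0],[0,0,-0.25,0,0,0,0],[0,0,-0.25,0,0,0,0],[0,0,-0.25,0,0,0,0]]]' 60;  python3 go.py 0.4422 -0.2412 0.185 168.1
```

```text
clock: 16.6
tcp_pos: [0.5535, 0.1196, 0.0387]
ee_rot: [-0.409, 3.112, -0.0]
force: [1.1, 0.2, 0.8]
gripper_width: 0.0513
grip_force: 0.0
clock: 17.98
tcp_pos: [0.5503, 0.1196, 0.1848]
ee_rot: [0.409, -3.111, -0.0]
force: [0.8, -0.5, -1.9]
gripper_width: 0.0147
grip_force: 59.0
row [0.3296, -0.5343, 0.0005, -0.0002, -0.0035, 0.4482] rows>= 7 t 17.98
```

```bash
python3 -m creep '[[[0.33,-0.534,0,0,0,0.448,0],[0.33,-0.534,0,0,0,0.448,0],[0.33,-0.534,0,0,0,0.448,0],[0.33,-0.534,0,0,0,0.448,0],[0.33,-0.534,0,0,0,0.448,0],[0.33,-0.534,0,0,0,0.448,0],[0.33,-0.534,0,0,0,0.448,0],[0.33,-0.534,0,0,0,0.448,0],[0.33,-0.534,0,0,0,0.448,0],[0.33,-0.534,0,0,0,0.448,0],[0.33,-0.534,0,0,0,0.448,0]]]' ;python3 shot.py w10; python3 rel.py w10 .4445 -.223; python3 go.py 0.4422 -0.2412 0.039 168.1
```

```text
clock: 19.35
tcp_pos: [0.4439, -0.2401, 0.1869]
ee_rot: [0.322, 3.125, -0.0]
force: [0.1, 0.3, -1.7]
gripper_width: 0.0144
grip_force: 59.4
[ 0.4439 -0.2401  0.1869] [ 0.322  3.125 -0.   ]
hole 441.9 -241.8 [55.3 33.7] 83.9 tri [  89.8  -50.9 -135.6]
hole 446.9 -192.0 [29.7 18.6] 82.9 tri [-130.4   96.1  -45. ]
shank top [ 0.441  -0.2394  0.2202] [0.0064 0.007  0.0027] 2015 tcp [ 0.4439 -0.2401  0.1869]
rim 2661 [ 441.2 -239.8] [50.6 28.1] 83.4 tri [ 54.1 -96.1 113.9]
row [0.0023, -0.0021, 0.2466, -0.0, 0.0001, 0.0016] rows>= 3 t 19.4
```

View pics/w10.png

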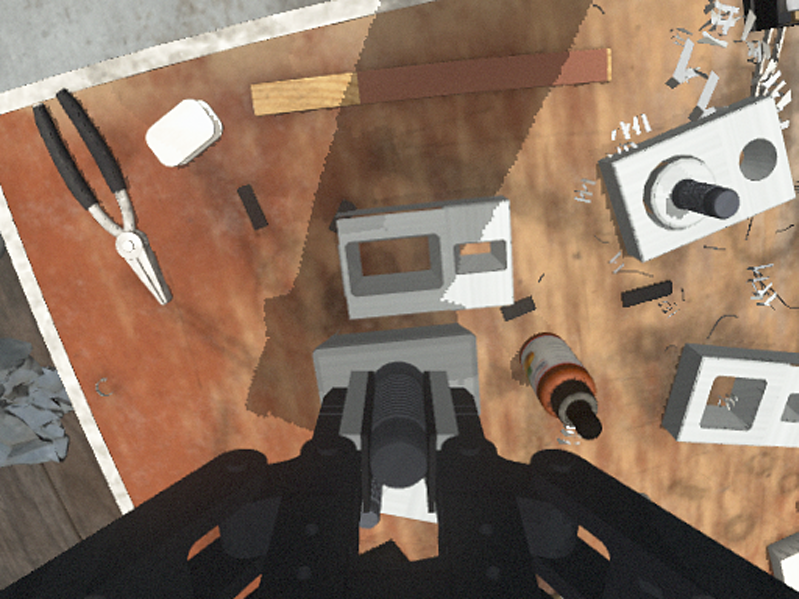

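The round punch is seated flush at (680,190). The held oblong (400,355) is parallel to its hole (393,262). Inserting.

```bash
python3 -m creep '[[[-0.001,-0.003,0.1,0,0,0,0],[-0.001,-0.003,0.15,0,0,0,0],[-0.001,-0.003,0.18,0,0,0,0],[-0.001,-0.003,0.2,0,0,0,0],[-0.001,-0.003,0.22,0,0,0,0],[-0.001,-0.003,0.235,0,0,0,0],[-0.001,-0.003,0.244,0,0,0,0],[-0.001,-0.003,0.246,0,0,0,0],[-0.001,-0.003,0.246,0,0,0,0]]]'
```

```text
clock: 20.52
tcp_pos: [0.4431, -0.2424, 0.0392]
ee_rot: [-0.325, -3.123, -0.001]
force: [-2.4, 1.7, -1.8]
gripper_width: 0.014
grip_force: 59.6
```

```bash
python3 -m creep '[[[0,0,0,0,0,0,0.5],[0,0,0,0,0,0,0.5],[0,0,0,0,0,0,0.5],[0,0,-0.05,0,0,0,0.6],[0,0,-0.15,0,0,0,0.6],[0,0,-0.25,0,0,0,0.6],[0,0,-0.25,0,0,0,0.6],[0,0,-0.25,0,0,0,0.6]]]'; python3 shot.py w11; python3 pm.py w11 .442 -.241; python3 go.py 0.4346 0.1525 0.12 191
```

```text
clock: 21.52
tcp_pos: [0.4439, -0.243, 0.1895]
ee_rot: [0.325, 3.124, -0.001]
force: [0.4, 0.7, -0.6]
gripper_width: 0.0512
grip_force: 0.0
[ 0.4439 -0.243   0.1895] [ 3.250e-01  3.124e+00 -1.000e-03]
axis [ 0.4425 -0.2419  0.0691] 317
rect [ 440.9 -240.7] [62.6 62.2] 78.1
tri cen [ 440.9 -240.6] angles [-125.1  113.9   -5.8]
row [0.1492, 0.6411, 0.1145, 0.0009, -0.0013, -0.3815] rows>= 7 t 21.57
```

```bash
python3 -m creep '[[[0.149,0.641,0,0,0,-0.381,0.6],[0.149,0.641,0,0,0,-0.381,0.6],[0.149,0.641,0,0,0,-0.381,0.6],[0.149,0.641,0,0,0,-0.381,0.6],[0.149,0.641,0,0,0,-0.381,0.6],[0.149,0.641,0,0,0,-0.381,0.6],[0.149,0.641,0.1,0,0,-0.381,0.6],[0.149,0.641,0.114,0,0,-0.381,0.6],[0.149,0.641,0.114,0,0,-0.381,0.6],[0.149,0.641,0.114,0,0,-0.381,0.6]]]'; python3 shot.py w12; python3 pm.py w12 .4346 .1525; python3 go.py 0.4346 0.1525 0.038 191
```

```text
clock: 22.82
tcp_pos: [0.4367, 0.1512, 0.122]
ee_rot: [-0.298, 3.126, 0.0]
force: [0.2, 0.4, -0.1]
gripper_width: 0.051
grip_force: 0.0
[0.4367 0.1512 0.122 ] [-0.298  3.126  0.   ]
axis [0.4338 0.1539 0.0691] 528
rect [434.1 154. ] [36.3 35.7] 5.6
tri cen [439.1 158.9] angles [-129.3  123.4  -16.5]
row [0.0039, 0.0028, 0.1406, -0.0001, 0.0026, -0.0022] rows>= 2 t 22.88
```

```bash
python3 -m creep '[[[0.004,0.004,0.139,0,0,0,0.6],[0.004,0.004,0.139,0,0,0,0.6],[0.004,0.004,0.139,0,0,0,0.6],[0.004,0.004,0.139,0,0,0,0.6]]]'; python3 -m creep '[[[0,0,0,0,0,0,0],[0,0,0,0,0,0,0],[0,0,0,0,0,0,0],[0,0,0,0,0,0,0],[0,0,0,0,0,0,0],[0,0,0,0,0,0,0],[0,0,-0.25,0,0,0,0],[0,0,-0.25,0,0,0,0],[0,0,-0.25,0,0,0,0],[0,0,-0.25,0,0,0,0],[0,0,-0.25,0,0,0,0]]]' 60;  python3 go.py 0.5817 -0.0385 0.185 168.2
```

```text
clock: 23.38
tcp_pos: [0.4347, 0.1538, 0.0392]
ee_rot: [-0.299, 3.124, 0.001]
force: [1.0, -0.5, -0.4]
gripper_width: 0.0513
grip_force: 0.0
clock: 24.75
tcp_pos: [0.4311, 0.1535, 0.1856]
ee_rot: [0.3, -3.124, 0.001]
force: [-0.3, 0.5, -2.6]
gripper_width: 0.0141
grip_force: 59.0
row [-0.1855, -0.362, 0.0004, -0.0007, -0.0032, 0.3797] rows>= 4 t 24.75
```

```bash
python3 -m creep '[[[-0.185,-0.362,0,0,0,0.38,0],[-0.185,-0.362,0,0,0,0.38,0],[-0.185,-0.362,0,0,0,0.38,0],[-0.185,-0.362,0,0,0,0.38,0],[-0.185,-0.362,0,0,0,0.38,0],[-0.185,-0.362,0,0,0,0.38,0],[-0.185,-0.362,0,0,0,0.38,0],[-0.185,-0.362,0,0,0,0.38,0]]]' ;python3 shot.py w13; python3 rel.py w13 .587 -.02; python3 go.py 0.5817 -0.0385 0.0395 168.2
```

```text
clock: 25.75
tcp_pos: [0.582, -0.0372, 0.1872]
ee_rot: [-0.321, -3.124, -0.0]
force: [-0.1, -0.1, -3.7]
gripper_width: 0.0142
grip_force: 59.4
[ 0.582  -0.0372  0.1872] [-0.321 -3.124 -0.   ]
hole 581.8 -37.5 [39.4 39.4] 72.8 tri [-138.8  106.7  -13.7]
hole 596.9 9.9 [21.  22.1] 72.4 tri [ -64.7 -178.7   49.1]
shank top [ 0.5794 -0.0366  0.2205] [0.0066 0.0071 0.0028] 1893 tcp [ 0.582  -0.0372  0.1872]
rim 1951 [572.2 -34.2] [35.5 19.6] 76.3 tri [  63.9  -76.5 -150.1]
row [0.0005, -0.0022, 0.2466, 0.0, -0.0004, 0.0009] rows>= 3 t 25.8
```

View pics/w13.png

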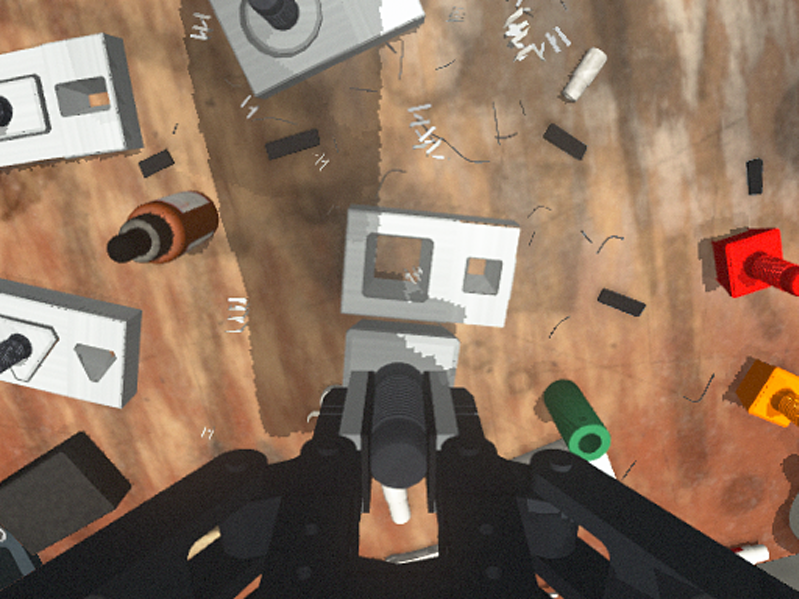

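The held square (400,355) sits over its hole (398,267), about 2° off. The wax tube (578,420) and dropper (160,230) are clear. I'll add a small turn and insert.

```bash
python3 -m creep '[[[-0.002,-0.001,0.1,0,0,0.025,0],[-0.002,-0.001,0.15,0,0,0.025,0],[-0.002,-0.001,0.18,0,0,0.025,0],[-0.002,-0.001,0.2,0,0,0.025,0],[-0.002,-0.001,0.22,0,0,0.025,0],[-0.002,-0.001,0.235,0,0,0.025,0],[-0.002,-0.001,0.244,0,0,0.025,0],[-0.002,-0.001,0.246,0,0,0.025,0],[-0.002,-0.001,0.246,0,0,0.025,0]]]'
```

```text
clock: 26.92
tcp_pos: [0.5828, -0.0382, 0.0401]
ee_rot: [-0.363, -3.118, -0.003]
force: [-4.9, 2.4, 1.6]
gripper_width: 0.0143
grip_force: 60.0
```

```bash
python3 -m creep '[[[0,0,0,0,0,0,0.5],[0,0,0,0,0,0,0.5],[0,0,0,0,0,0,0.5],[0,0,-0.05,0,0,0,0.6],[0,0,-0.15,0,0,0,0.6],[0,0,-0.25,0,0,0,0.6],[0.1,0,-0.35,0,0,0,0.6],[0.25,-0.2,-0.45,0,0,0,0.6],[0.25,-0.2,-0.45,0,0,0,0.6],[0.25,-0.2,-0.45,0,0,0,0.6],[0.25,-0.2,-0.45,0,0,0,0.6],[0.25,-0.2,-0.45,0,0,0,0.6]]]'; python3 shot.py w14
for a in ".5818 -.038" ".442 -.2415" ".433 -.071" ".581 -.289";do python3 pm.py w14 $a;done
python3 - <<'E'
from m import *
c,P=load("w14")
for k,xy in {"square":(.5818,-.038),"oblong":(.442,-.2415),"round":(.433,-.071),"triangle":(.581,-.289)}.items():
    t=near(P,xy,.03,.055,.085);
    if t.sum(): print(k,"top z",np.percentile(P[...,2][t>0],[50,80,95]).round(4))
E
```

```text
clock: 28.42
tcp_pos: [0.4107, -0.1215, 0.31]
ee_rot: [0.366, 3.119, -0.0]
force: [0.2, -0.3, 0.3]
gripper_width: 0.051
grip_force: 0.0
[ 0.4107 -0.1215  0.31  ] [ 0.366  3.119 -0.   ]
axis [ 0.5802 -0.0333  0.0686] 24
rect [571.1 -29.9] [63.8 39.3] 45.1
tri cen [571.3 -29.7] angles [-110.9  140.1   22.7]
axis [ 0.4424 -0.2416  0.0691] 142
rect [ 441.  -240.1] [62.3 62.7] 85.4
tri cen [ 441.1 -240.6] angles [-107.5  133.1   13.6]
axis [ 0.433  -0.0691  0.0691] 145
rect [431.9 -71.3] [62.5 62. ] 77.5
tri cen [432.1 -69.3] angles [-133.8  105.   -18.4]
axis [nan nan nan] 0
rect [ 558.2 -309.3] [ 2.3 21.4] 46.5
tri cen [ 557.  -307.9] angles [133.4 -39.  -62.5]
square top z [0.0678 0.0696 0.0704]
oblong top z [0.069  0.0699 0.0705]
round top z [0.069  0.0699 0.0705]pm.py:4: RuntimeWarning: Mean of empty slice.
  t=near(P,xy,.03,.064,.08);print("axis",P[t>0].mean(0).round(4),t.sum())
  ret = um.true_divide(
```

View pics/w14.png

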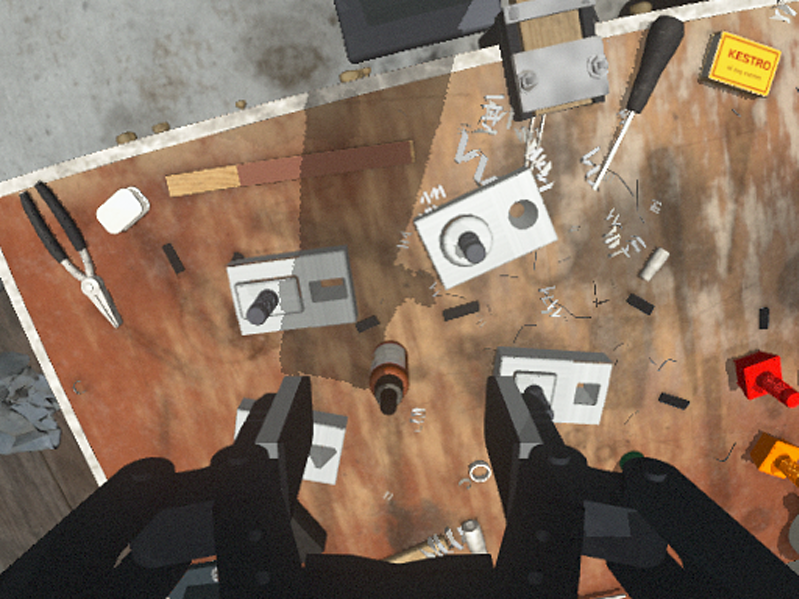

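Oblong (262,300) and round (470,245) are seated. The left finger hides the triangle and the right one partly hides the square, so I'm shifting sideways to see both.

```bash
python3 -m creep '[[[0,0.16,0,0,0,0,1],[0,0.16,0,0,0,0,1],[0,0.16,0,0,0,0,1],[0,0.16,0,0,0,0,1],[0,0.16,0,0,0,0,1]]]'; python3 shot.py w15
for a in ".5818 -.038" ".581 -.289";do python3 pm.py w15 $a 2>/dev/null;done
python3 -m creep '[[[0,-0.42,0,0,0,0,1],[0,-0.42,0,0,0,0,1],[0,-0.42,0,0,0,0,1],[0,-0.42,0,0,0,0,1],[0,-0.42,0,0,0,0,1],[0,-0.42,0,0,0,0,1],[0,-0.42,0,0,0,0,1]]]'; python3 shot.py w16
python3 - <<'E'
from m import *
for n,k,xy in [("w15","square",(.5818,-.038)),("w16","triangle",(.581,-.289))]:
    c,P=load(n);t=near(P,xy,.03,.055,.085);q=P[t>0]
    m=near(P,xy,.03,.0255,.034);print(k,"top z",np.percentile(q[:,2],[80,95]).round(4),"axis",q[q[:,2]>.066].mean(0).round(4),"rim z",np.percentile(P[m>0][:,2],[10,50,90]).round(4),m.sum())
E
python3 - <<'E'
from h import *
p,d=camera("scene");cv2.imwrite("pics/end.png",cv2.resize(p[110:290,110:350],None,fx=3.3,fy=3.3,interpolation=cv2.INTER_CUBIC)[:,:,::-1])
E
```

```text
clock: 29.1
tcp_pos: [0.4325, -0.0283, 0.3095]
ee_rot: [-0.365, -3.119, 0.0]
force: [0.4, 0.8, -0.1]
gripper_width: 0.0856
grip_force: 0.0
[ 0.4325 -0.0283  0.3095] [-0.365 -3.119  0.   ]
axis [ 0.5818 -0.038   0.069 ] 113
rect [578.9 -37.9] [61.3 62.1] 78.9
tri cen [580.3 -39. ] angles [-104.6  137.3   18.7]
axis [ 0.5751 -0.2903  0.0666] 7
rect [ 564.6 -296.7] [27.7 63. ] 38.1
tri cen [ 565.4 -296.8] angles [ 110.2  -34.8 -146.5]
clock: 30.02
tcp_pos: [0.3746, -0.272, 0.3099]
ee_rot: [-0.362, -3.12, -0.001]
force: [-0.4, -1.0, 0.5]
gripper_width: 0.0852
grip_force: 0.0
[ 0.3746 -0.272   0.3099] [-3.62e-01 -3.12e+00 -1.00e-03]
square top z [0.0698 0.0707] axis [ 0.582  -0.038   0.0692] rim z [0.0264 0.0276 0.029 ] 440
triangle top z [0.0698 0.0704] axis [ 0.5806 -0.2888  0.0692] rim z [0.0263 0.0277 0.0292] 346
```

View pics/end.png

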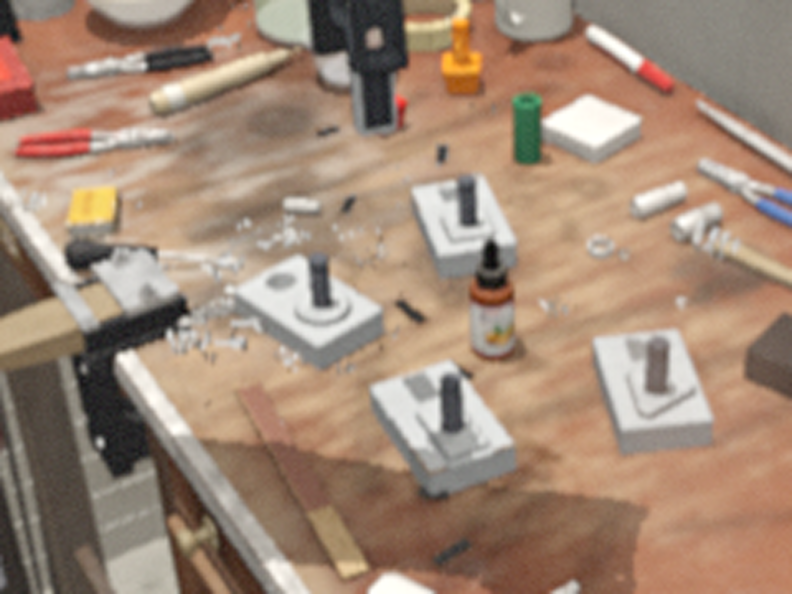

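All four punches are seated and upright: round (320,300), square (467,225), oblong (452,430), triangle (657,385). Tops are at 70 mm and rims at 28 mm. The wax (527,130) and dropper (490,310) are where they stood, and the arm is clear.

```bash
python3 -c "
from cell import workorder;print(workorder.close_job())"
```

```text
the job is handed in; nothing more can be done
None
```

I stood all four punches fully down in their matching holes and let go of them, left the wax tube and dropper where they were, and handed the job in at about 30 s; no verdict came back.

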